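# Load the dead-weight tester

### The job

Load the dead-weight tester for its full-load check: seat the weight carrier on the piston column, then build all four weights up on it, largest at the bottom and smallest on top, each one fully home and level on the piece below. Set every piece down gently without dropping it, since a blow spoils the piston, and leave the brass fitting, the loose gauge and the spanner where they are.

Things in the scene. Friction and masses are not known exactly. Their poses are not given: they have to be found in the camera images.
- column: fixed target: piston column, a steel collar 48 mm across on a 54 mm flange, in one of the bench's three ports. Origin: centre of its foot on the port deck, z up. The collar's flat top (shoulder) is 30 mm above the origin; from its middle stands the bare piston head, 20 mm across, tapering above 34 mm to 10 mm across at its top, 42 mm above the origin. No other port has a bare tapered piston.
- bench: fixed cream test bench, 500 mm long in y. Origin: under the middle port at table height. Three ports at y -160, 0, 160 mm on a port deck 75 mm high, from 42 mm nearer than the ports to 60 mm beyond; before it a valve deck 50 mm high to 110 mm nearer with white valves 75 mm high. The ports hold, in any order, the column, a blue plug and an upright black gauge, 80 mm across, 135 mm high.
- carrier: loose aluminium weight carrier, 140 g, right way up: flange 66 mm across, 14 to 20 mm above the underside, on a hub 40 mm across. Origin: centre of underside, z up. Hub recess, 26 mm across and 14 deep, drops over the piston head until the hub rests on the column's shoulder. On top the same 22/10 mm, 8 mm high spigot as the weights. Grip it across the flange's rim, tips 3 mm above the underside.
- disc66: largest of four loose round steel weights, about 480 g, right way up. 66 mm across, 20 mm thick (underside to flat top). Origin: centre of underside, z up. On top a conical spigot: 22 mm across at its foot, 10 at its top, 8 high; below a recess 26 mm across, 9 deep, fits over the spigot beneath, so it sits on the flat top below. Grip it across the rim, tips 3 mm above the underside.
- disc56: second largest of four loose round steel weights, about 300 g, right way up. 56 mm across, 18 mm thick (underside to flat top). Origin: centre of underside, z up. On top a conical spigot: 22 mm across at its foot, 10 at its top, 8 high; below a recess 26 mm across, 9 deep, fits over the spigot beneath, so it sits on the flat top below. Grip it across the rim, tips 3 mm above the underside.
- disc46: third largest of four loose round steel weights, about 175 g, right way up. 46 mm across, 16 mm thick (underside to flat top). Origin: centre of underside, z up. On top a conical spigot: 22 mm across at its foot, 10 at its top, 8 high; below a recess 26 mm across, 9 deep, fits over the spigot beneath, so it sits on the flat top below. Grip it across the rim, tips 3 mm above the underside.
- disc36: smallest of four loose round steel weights, about 90 g, right way up. 36 mm across, 14 mm thick (underside to flat top). Origin: centre of underside, z up. On top a conical spigot: 22 mm across at its foot, 10 at its top, 8 high; below a recess 26 mm across, 9 deep, fits over the spigot beneath, so it sits on the flat top below. Grip it across the rim, tips 3 mm above the underside.
- adapter: loose bystander: brass hexagon pipe fitting standing upright on the table among the weights, 28 mm across, 46 mm high. Origin: centre of its underside.
- loose_gauge: loose bystander: black pressure gauge 80 mm across and 30 mm thick lying on its back beyond the left (+y) end of the bench, brass stem pointing along its -x. Origin: centre of the case's underside.
- spanner: loose bystander: steel spanner 160 mm long lying beyond the right (-y) end of the bench, its length along its own x. Origin: on its underside, about mid-length.

How it is judged:
By the outcome, as a careful person would: the job done as asked, in the order asked, and still so for the second after the job is handed in, with the robot touching nothing.
It also fails if it takes over 138 s, if anything falls off the work surface, if the arm or the gripper's body presses on something with over 40 N, if the wrist force passes 120 N, or if a joint passes its speed limit or range.

### The arm

A 6-joint arm with a two-finger parallel gripper is mounted at the origin on the work surface. World frame = base frame: x ahead of the robot, y to its left, z up, the work surface at z = 0. Lengths are in m, angles in rad, forces in N, time in s.
With the tool pointing down it reaches from about 0.25 to 0.85 m from the base axis. Payload 12.5 kg.
Tool frame: the origin (TCP) lies at the very end of the fingers, on their centre line; the grasp point (between the pads) lies 19 mm behind it; z points along the fingers, y is the line along which they close (so a half turn about z gives the same grasp; the last joint's range is limited). The gripper opens to 93 mm and grips with 3 to 60 N. Pads are 15 mm wide; open, the fingers measure 128 mm over their backs; the gripper's body (75 mm by 188 mm) begins 65 mm behind the grasp point.
Start: joints at [-1.239, 0.351, 1.652, -0, 1.139, -0.085], TCP at [0.223, -0.503, 0.219] pointing down, gripper open.
Joint ranges: [-2.75, 2.75], [-0.79, 2.1], [0.01, 2.65], [-1.57, 4.71], [0.07, 3.14], [-2.87, 2.87]. Speed limits (rad/s): [2.22, 2.22, 2.79, 3.14, 3.14, 3.14].

### API

Orientations are given as a unit quaternion [x, y, z, w].
In Python, from plant import state, grab_frame, sign_off gives the robot as it stands. The module is installed in compiled form; this text tells all that it offers.
- The arm moves only by the tool send_rows, never from a script. Its argument "motion" is text: rows parted by semicolons, each of 7 numbers parted by spaces: the shift along the tool's x, y, z in fractions of the full range, 1 being 1 m, then the turn, a rotation vector about the tool's x, y, z in a scale on which 1.0 is 120 degrees, then the closure, from 0 (fully open) to 1 (shut). In form: tx ty tz rx ry rz grip; .... A call has exactly 5 rows; each row is the pose to reach, as a shift and turn from the pose commanded when the call began, along the tool's axes at that moment; what a row does not reach only later rows make up. A row lasts 1/8 s, in which the tool goes at most 62.5 mm and 10.7 degrees, less where a joint would pass 70% of its speed; a pose out of reach is approached as far as the arm can. Shift and turn numbers lie between -1 and 1, and a call with a number outside is refused. A call with a gripper value outside its range is refused whole. The fingers move at their own pace and stop on an object; the grip force is fixed at half the most. Time passes only in rows, so rows that repeat a pose let the fingers close, or fill a call up. It gives the time, the measured TCP pose, the force, the opening and the grip force at its end, in the units of the state.
- state(): the state, without advancing time (a new reading comes with each control period).
- grab_frame(name): name is "scene" or "top"; returns a dict with "frame" (420x560x3 uint8, red, green, blue), "depth" (420x560 float32, m along the optical axis (not along the pixel's ray), 0 where there is no reading), "camera_matrix" (3x3 intrinsics, pixels), "rvec" (rotation vector, rad) and "tvec" (3), from world to camera coordinates, as OpenCV has them. Camera axes: x right, y down, z forward; pixel columns grow to the right and rows downward; lengths in m; the calibration is good to about 2 mm. A picture is of the moment at which its call begins.
- sign_off(): hands the job in; it is judged then, once.
The state is a dict: "t": time; "q": joint angles; "joint_vel": joint speeds; "joint_torque": joint torques, N m; "tool_pos": TCP position; "tool_rot": TCP orientation; "force": force on the tool from outside, world axes, zero at the start; "wrist_torque": the same for the moment, N m; "finger_gap": opening from 0.0 (shut) to 1.0 (fully open); "gripper_force": force on a finger pad.
Only numpy, scipy, OpenCV 4.12 (cv2) and the standard library are available. Lean on these libraries where they do the work, as an engineer would, in place of code of your own. Each camera call takes 0.05 s, during which the arm holds its last target. There are 200 camera calls.

## Working session

There is one attempt and no reset: what is moved stays moved. The work goes in short steps, Python scripts to look and compute and a tool call to move; the robot and the scene stay as the last step left them, time stands still between calls to the robot, and variables do not carry over. Pictures are saved under pics/ and viewed, at most 14 in all, crops included, and the job is handed in when it is done.

Besides the shell and the picture viewer there is one more tool, called by a JSON object that holds its "api" and its "payload", one argument or row to a line. send_rows: Moves the arm, as the interface text tells. Its arguments: {"type":"object","properties":{"motion":{"type":"string"}},"required":["motion"]}

```bash
mkdir -p pics
python3 - <<'E'
from plant import *
import cv2,numpy as np
for n in("scene","top"):
    f=grab_frame(n); np.savez(n+'0.npz',**f)
    cv2.imwrite(f'pics/{n}0.png',cv2.resize(f['frame'][:,:,::-1],(784,588),interpolation=cv2.INTER_CUBIC))
    R=cv2.Rodrigues(np.array(f['rvec']))[0]; print(n,f['camera_matrix'],-R.T@np.ravel(f['tvec']),R[2])
print(state())
E
```

```text
scene [[388.35621702   0.         283.40155404]
 [  0.         388.35621702 208.68456874]
 [  0.           0.           1.        ]] [ 0.90168236 -0.41835896  0.76671826] [-0.40507838  0.4896319  -0.77212182]
top [[504.12649772   0.         271.98808652]
 [  0.         504.12649772 209.77550376]
 [  0.           0.           1.        ]] [ 0.28656148 -0.0113153   1.26349962] [ 0.21060316 -0.00170966 -0.97757014]
{'t': 0.1, 'q': array([-1.23858892e+00,  3.51193574e-01,  1.65233576e+00, -1.10452875e-05,
        1.13910347e+00, -8.45783355e-02]), 'joint_vel': array([-0.00225486, -0.00088769, -0.00187836, -0.0002435 , -0.0003993 ,
       -0.00061411]), 'joint_torque': array([ 3.65865053e-04, -4.98030603e+01, -2.85707241e+01,  7.00489827e-02,
        2.38667463e-02, -3.73616274e-05]), 'tool_pos': array([ 0.22258608, -0.50261751,  0.21815837]), 'tool_rot': array([ 9.78364063e-01,  2.06890043e-01, -6.92045720e-05, -5.15472209e-04]), 'force': array([ 0.59585385, -0.41737853, -0.33472719]), 'wrist_torque': array([-0.0423803 ,  0.03932164,  0.04854032]), 'gripper_force': 0.0, 'finger_gap': 0.9952578403345961}
```

View pics/top0.png

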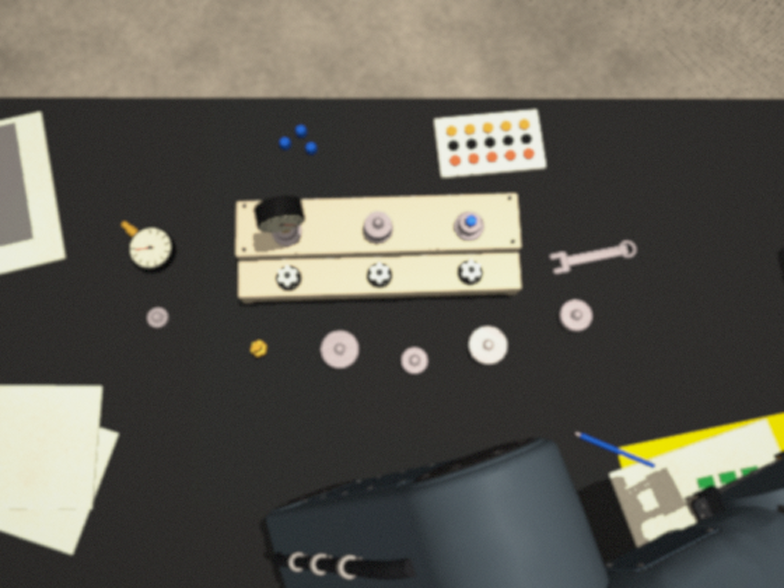

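View pics/scene0.png

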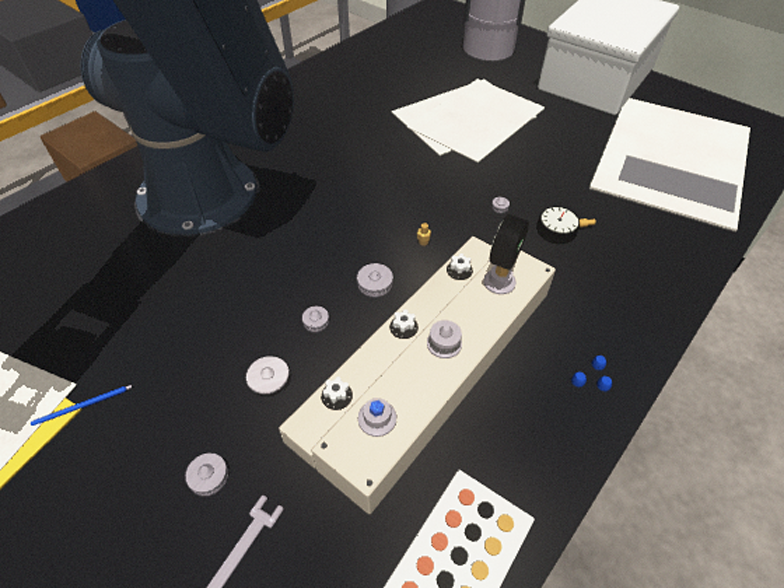

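Top picture (784 px wide): column in the middle port (378,226), gauge (285,230) and plug (470,223). Carrier is the white piece (488,345); disc66 (340,349), disc56 (576,315), disc46 (414,360), disc36 (157,317) and adapter (258,348). The scene view agrees.

Next I fit each piece's known silhouette in both cameras.

```bash
cat > h.py <<'E'
import cv2,numpy as np
from scipy.optimize import least_squares
def load(n): return dict(np.load(n))
def proj(f,P): return cv2.projectPoints(np.asarray(P,float),f['rvec'],f['tvec'],f['camera_matrix'],None)[0][:,0]
def ray(f,u,v,z):
    R=cv2.Rodrigues(f['rvec'])[0];c=-R.T@f['tvec'].ravel();d=R.T@np.linalg.inv(f['camera_matrix'])@[u,v,1]
    return (c+d*(z-c[2])/d[2])[:2]
A=np.linspace(0,2*np.pi,60,endpoint=False)
def hullc(f,x,y,rings):
    P=np.vstack([np.c_[x+r*np.cos(A),y+r*np.sin(A),0*A+z] for r,z in rings])
    h=cv2.convexHull(proj(f,P).astype(np.float32));m=cv2.moments(h)
    return np.array([m['m10'],m['m01']])/m['m00'],m['m00']
def blob(f,u,v,half,thr=70):
    # light pixels on the black table, sub-pixel on a 4x enlarged crop
    g=f['frame'].max(2)
    u0,v0=int(u)-half,int(v)-half;c=cv2.resize(g[v0:v0+2*half,u0:u0+2*half],None,fx=4,fy=4,interpolation=cv2.INTER_CUBIC)
    n,l,s,ce=cv2.connectedComponentsWithStats((c>thr).astype(np.uint8))
    k=1+np.argmax(s[1:,4]);return (ce[k]+.5)/4-.5+[u0,v0],s[k,4]/16
E
python3 - <<'E'
from h import *
T,S=load('top0.npz'),load('scene0.npz')
D=dict(carrier=((488,345),(267,375),[(.020,0),(.033,.014),(.033,.020)],.020),
disc66=((340,349),(375,279),[(.033,0),(.033,.02)],.02),disc56=((576,315),(206,474),[(.028,0),(.028,.018)],.018),
disc46=((414,360),(315,318),[(.023,0),(.023,.016)],.016),disc36=((157,317),(501,204),[(.018,0),(.018,.014)],.014))
for n,(a,b,r,h) in D.items():
    out=[]
    for f,p in((T,a),(S,b)):
        c,ar=blob(f,p[0]/1.4,p[1]/1.4,24)
        s=least_squares(lambda q:hullc(f,*q,r)[0]-c,ray(f,*c,h)).x
        out+=[np.round(s*1000,1),round(ar/hullc(f,*s,r)[1],2)]
    print(n,*out)
# column: pixel rays at estimated heights + depth heights
for n,f,p in(('top',T,(378,223)),('scene',S,(445,328))):
    u,v=np.array(p)/1.4
    print(n,'column tip at z .117',ray(f,u,v,.117)*1000)
    R=cv2.Rodrigues(f['rvec'])[0]
    d=f['depth'];vv,uu=np.mgrid[0:420,0:560];K=f['camera_matrix']
    X=(np.stack([(uu-K[0,2])/K[0,0]*d,(vv-K[1,2])/K[1,1]*d,d],-1)-f['tvec'].ravel())@R
    w=(abs(uu-u)<22)&(abs(vv-v)<22)
    for lo,hi in((.100,.109),(.111,.122)):
        m=w&(X[...,2]>lo)&(X[...,2]<hi); q=X[m]; print(lo,m.sum(),q.mean(0)*1000,(q.min(0)[:2]+q.max(0)[:2])*500)
    c=f['frame'][int(v)-30:int(v)+30,int(u)-40:int(u)+40,::-1]
    cv2.imwrite(f'pics/col_{n}.png',cv2.resize(c,None,fx=5,fy=5,interpolation=cv2.INTER_CUBIC)); print(int(u)-40,int(v)-30)
a=[cv2.imread(f'pics/col_{n}.png') for n in('top','scene')]
cv2.imwrite('pics/col.png',np.hstack(a))
E
```

```text
carrier [ 463.1 -203.4] 1.25 [ 461.5 -205.6] 1.03
disc66 [456.   60.6] 1.17 [453.4  58.3] 1.0
disc56 [ 518.6 -365.4] 1.14 [ 515.5 -366.4] 0.97
disc46 [436.5 -72.8] 1.27 [434.  -74.7] 0.99
disc36 [514.1 390.9] 1.2 [511.4 387.6] 0.99
top column tip at z .117 [656.3569136   -8.52158381]
0.1 245 [658.76094131  -6.42541367 105.10943685] [659.76590167  -7.26858454]
0.111 44 [658.78810564  -6.56701069 115.17746964] [663.60665982  -3.72467514]
230 129
scene column tip at z .117 [658.6021883  -11.81148156]
0.1 301 [660.07118116 -12.10242655 104.88416844] [659.19527466 -10.44682332]
0.111 45 [659.71366068 -11.87760972 114.71019412] [660.20267554 -10.84776   ]
277 204
```

View pics/col.png

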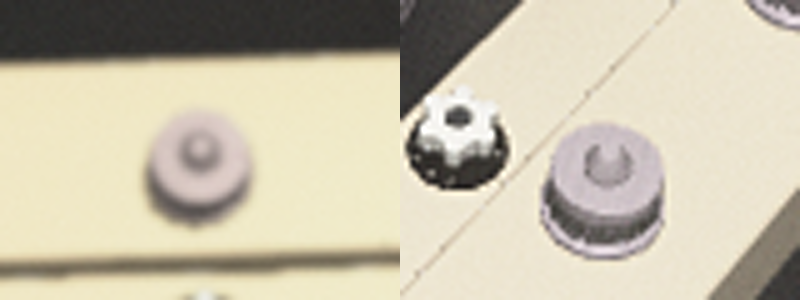

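Run:
```python
from h import *
T,S=load('top0.npz'),load('scene0.npz')
print(ray(T,270.1,160,.105),ray(S,318,237,.105))
r=[(.024,.105),(.024,.081)]
for f,p in((T,(657,-8)),(S,(658,-10))):
    for z,rad in((.105,.024),(.117,.005)):
        q=proj(f,np.c_[p[0]/1e3+rad*np.cos(A),p[1]/1e3+rad*np.sin(A),0*A+z]); print(q.min(0),q.max(0))
```

```text
[ 0.65843406 -0.00873506] [ 0.65854708 -0.00965637]
[259.79779507 151.04558118] [279.78764702 170.17641503]
[267.67837333 157.01765919] [271.88367838 161.03947072]
[306.18620693 227.71442467] [329.2231757  246.56317878]
[315.72881158 231.62474496] [320.58396876 235.56893094]
```

Units first: turns go in shares of 120 degrees. So 23.9 degrees / 120 = 0.1992.

{"api": "send_rows", "payload": {
  "motion": "0 0 0 0 0 0.0417 0; 0 0 0 0 0 0.1 0; 0 0 0 0 0 0.1667 0; 0 0 0 0 0 0.1992 0; 0 0 0 0 0 0.1992 0"
}}

```text
t: 0.72
tool_pos: [0.2226, -0.5027, 0.2183]
tool_rot: [1.0, 0.0, -0.0, -0.0]
force: [-0.2, -0.2, 0.2]
finger_gap: 1.0
gripper_force: 0.0
```

{"api": "send_rows", "payload": {
  "motion": "0.02 -0.025 0 0 0 0 0; 0.053 -0.066 0 0 0 0 0; 0.09 -0.11 0 0 0 0 0; 0.125 -0.155 0 0 0 0 0; 0.16 -0.2 0 0 0 0 0"
}}

```text
t: 1.35
tool_pos: [0.3836, -0.3014, 0.2187]
tool_rot: [1.0, 0.001, 0.0, 0.0]
force: [0.3, -0.5, -0.1]
finger_gap: 1.001
gripper_force: 0.0
```

{"api": "send_rows", "payload": {
  "motion": "0.03 -0.04 0.02 0 0 0 0; 0.055 -0.07 0.06 0 0 0 0; 0.071 -0.09 0.1 0 0 0 0; 0.0795 -0.098 0.125 0 0 0 0; 0.0795 -0.098 0.138 0 0 0 0"
}}

```text
t: 1.98
tool_pos: [0.4621, -0.2043, 0.0794]
tool_rot: [1.0, 0.001, -0.001, -0.0]
force: [0.4, 0.0, -0.3]
finger_gap: 1.002
gripper_force: 0.0
```

Run:
```python
from plant import *
from h import *
import numpy as np
print(state()['tool_pos'])
im=[]
for n,p in(("top",(.4625,-.2045,.05)),("scene",(.4625,-.2045,.05))):
    f=grab_frame(n); np.savez(n+'1.npz',**f); u,v=proj(f,[p])[0].astype(int)
    print(u-40,v-30); im.append(cv2.resize(f['frame'][v-30:v+30,u-40:u+40,::-1],None,fx=5,fy=5,interpolation=cv2.INTER_CUBIC))
cv2.imwrite('pics/g1.png',np.hstack(im))
```

```text
[ 0.46212865 -0.20428653  0.07938078]
310 214
148 229
```

View pics/g1.png

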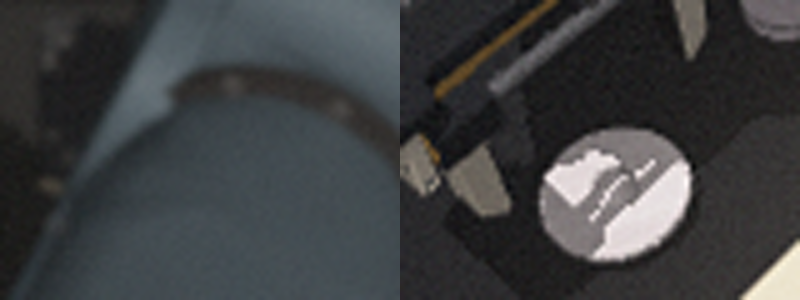

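Scene crop: the finger tips (crop 485,213 and 688,58) straddle the carrier evenly. Top view is blocked by the arm. Next I descend and close.

{"api": "send_rows", "payload": {
  "motion": "0 0 0.02 0 0 0 0; 0 0 0.045 0 0 0 0; 0 0 0.065 0 0 0 0; 0 0 0.074 0 0 0 0; 0 0 0.0762 0 0 0 0"
}}

```text
t: 2.7
tool_pos: [0.4624, -0.2055, 0.0049]
tool_rot: [1.0, -0.0, 0.0, 0.0]
force: [1.3, 0.0, 0.4]
finger_gap: 0.997
gripper_force: 0.0
```

{"api": "send_rows", "payload": {
  "motion": "0 0 0 0 0 0 0.3; 0 0 0 0 0 0 0.6; 0 0 0 0 0 0 1; 0 0 0 0 0 0 1; 0 0 0 0 0 0 1"
}}

```text
t: 3.32
tool_pos: [0.4625, -0.2051, 0.0048]
tool_rot: [1.0, -0.0, 0.0, 0.0]
force: [-1.4, 0.6, 5.9]
finger_gap: 0.7
gripper_force: 30.0
```

Run:
```python
from plant import *
from h import *
s=state();print(s['tool_pos'],s['finger_gap'],s['gripper_force'],s['force'])
f=grab_frame('scene');p=proj(f,[s['tool_pos']])[0];print(p)
u,v=p.astype(int)
print(u-50,v-50);cv2.imwrite('pics/g2.png',cv2.resize(f['frame'][v-50:v+50,u-50:u+50,::-1],None,fx=6,fy=6,interpolation=cv2.INTER_CUBIC))
```

```text
[ 0.46246838 -0.20505633  0.00477504] 0.6998574356445505 30.000967383384705 [-1.43313223  0.56887805  5.87263795]
[191.96479853 269.96834317]
141 219
```

View pics/g2.png

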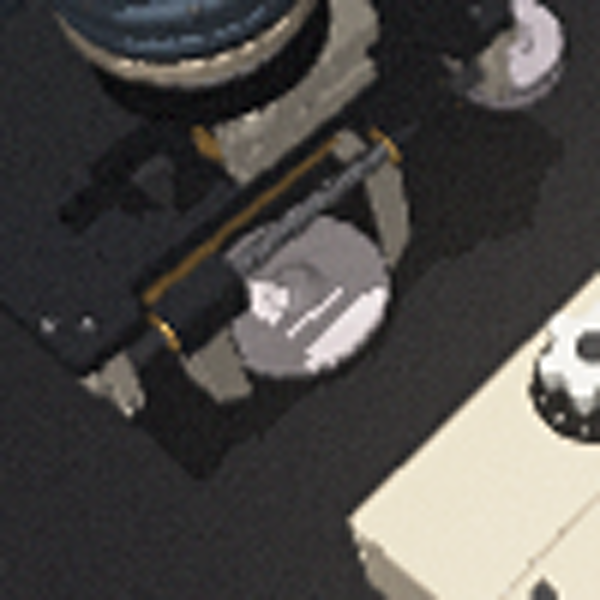

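Carrier gripped: opening 65 mm, 30 N, disc between the pads in the crop at (310,295). Lift and carry to the column.

{"api": "send_rows", "payload": {
  "motion": "0 0 -0.005 0 0 0 1; 0 0 -0.02 0 0 0 1; 0 0 -0.05 0 0 0 1; 0 0 -0.09 0 0 0 1; 0.01 -0.01 -0.125 0 0 0 1"
}}

```text
t: 4.0
tool_pos: [0.4721, -0.1952, 0.1317]
tool_rot: [1.0, -0.001, 0.0, 0.0]
force: [0.7, -0.4, -0.6]
finger_gap: 0.699
gripper_force: 30.0
```

{"api": "send_rows", "payload": {
  "motion": "0.025 -0.025 -0.02 0 0 0 1; 0.055 -0.055 -0.03 0 0 0 1; 0.09 -0.09 -0.03 0 0 0 1; 0.125 -0.125 -0.03 0 0 0 1; 0.155 -0.155 -0.03 0 0 0 1"
}}

```text
t: 4.62
tool_pos: [0.6282, -0.0385, 0.1604]
tool_rot: [1.0, 0.0, 0.0, 0.0]
force: [-0.4, -0.6, -1.0]
finger_gap: 0.697
gripper_force: 30.0
```

{"api": "send_rows", "payload": {
  "motion": "0.02 -0.02 0 0 0 0 1; 0.029 -0.029 0 0 0 0 1; 0.031 -0.0305 0 0 0 0 1; 0.031 -0.0305 0 0 0 0 1; 0.031 -0.0305 0 0 0 0 1"
}}

```text
t: 5.25
tool_pos: [0.6579, -0.0103, 0.1596]
tool_rot: [1.0, -0.001, -0.0, 0.0]
force: [0.7, -0.4, -2.3]
finger_gap: 0.698
gripper_force: 30.0
```

Run:
```python
from plant import *
from h import *
s=state();print(s['tool_pos'],s['finger_gap'],s['gripper_force'],s['force'])
im=[]
for n in('top','scene'):
    f=grab_frame(n);np.savez(n+'3.npz',**f)
    u,v=proj(f,[[.6585,-.0095,.13]])[0].astype(int);print(u-33,v-50)
    im.append(cv2.resize(f['frame'][v-50:v+50,u-33:u+33,::-1],None,fx=6,fy=6,interpolation=cv2.INTER_CUBIC))
cv2.imwrite('pics/g3.png',np.hstack(im))
```

```text
[ 0.6578994  -0.01026573  0.15960475] 0.6976141771233978 29.999776482582092 [ 0.70760184 -0.44308577 -2.29870551]
237 106
286 179
```

View pics/g3.png

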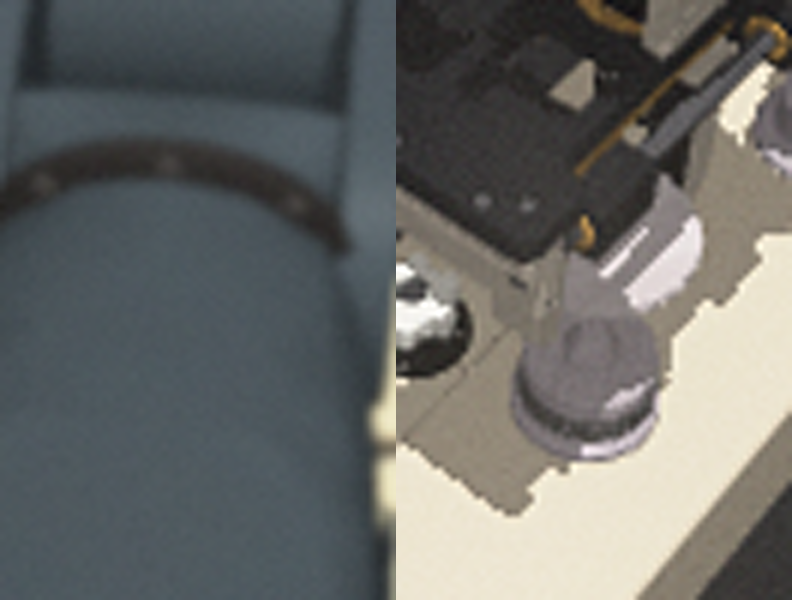

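Run:
```python
from h import *
S=load('scene3.npz')
q=np.vstack([proj(S,np.c_[.6579+.033*np.cos(A),-.0103+.033*np.sin(A),0*A+z]) for z in(.1688,.1748)])
print('flange right/bottom px',q.max(0),'in crop',(q.max(0)-[286,179]+.5)*6+[396,0])
q=proj(S,np.c_[.6585+.024*np.cos(A),-.0095+.024*np.sin(A),0*A+.105])
for e in(q.min(0),q.max(0)):print('shoulder crop',(e-[286,179]+.5)*6+[396,0])
```

```text
flange right/bottom px [337.42419712 231.80619203] in crop [707.54518271 319.83715217]
shoulder crop [522.13613809 295.17202067]
shoulder crop [660.35550805 408.25413289]
```

{"api": "send_rows", "payload": {
  "motion": "0.0005 -0.0008 0.01 0 0 0 1; 0.0005 -0.0008 0.02 0 0 0 1; 0.0005 -0.0008 0.029 0 0 0 1; 0.0005 -0.0008 0.034 0 0 0 1; 0.0005 -0.0008 0.036 0 0 0 1"
}}

```text
t: 5.98
tool_pos: [0.6588, -0.0087, 0.123]
tool_rot: [1.0, -0.0, -0.0, -0.0]
force: [0.2, -0.6, -1.3]
finger_gap: 0.704
gripper_force: 30.0
```

{"api": "send_rows", "payload": {
  "motion": "0 0 0.002 0 0 0 1; 0 0 0.004 0 0 0 1; 0 0 0.006 0 0 0 1; 0 0 0.008 0 0 0 1; 0 0 0.009 0 0 0 1"
}}

```text
t: 6.6
tool_pos: [0.6588, -0.0087, 0.1143]
tool_rot: [1.0, -0.0, -0.0, -0.0]
force: [0.3, 0.1, -1.2]
finger_gap: 0.697
gripper_force: 30.0
```

{"api": "send_rows", "payload": {
  "motion": "0 0 0.001 0 0 0 1; 0 0 0.002 0 0 0 1; 0 0 0.003 0 0 0 1; 0 0 0.0037 0 0 0 1; 0 0 0.0037 0 0 0 1"
}}

```text
t: 7.22
tool_pos: [0.6588, -0.0087, 0.1107]
tool_rot: [1.0, -0.0, -0.0, -0.0]
force: [0.2, -0.8, -0.8]
finger_gap: 0.696
gripper_force: 30.0
```

{"api": "send_rows", "payload": {
  "motion": "0 0 0.0003 0 0 0 1; 0 0 0.0006 0 0 0 1; 0 0 0.0008 0 0 0 1; 0 0 0.001 0 0 0 1; 0 0 0.001 0 0 0 1"
}}

```text
t: 7.85
tool_pos: [0.6589, -0.0087, 0.1098]
tool_rot: [1.0, -0.0, 0.0, 0.0]
force: [0.1, -0.2, 0.5]
finger_gap: 0.695
gripper_force: 30.0
```

{"api": "send_rows", "payload": {
  "motion": "0 0 0.0002 0 0 0 1; 0 0 0.0004 0 0 0 1; 0 0 0.0006 0 0 0 1; 0 0 0.0006 0 0 0 1; 0 0 0.0006 0 0 0 1"
}}

```text
t: 8.48
tool_pos: [0.6589, -0.0087, 0.1098]
tool_rot: [1.0, -0.0, 0.0, 0.0]
force: [-3.2, 0.0, 6.8]
finger_gap: 0.698
gripper_force: 30.0
```

Contact exactly at the expected seat height (0.1098). Release and rise.

{"api": "send_rows", "payload": {
  "motion": "0 0 0 0 0 0 0.4; 0 0 0 0 0 0 0.2; 0 0 0 0 0 0 0; 0 0 0 0 0 0 0; 0 0 0 0 0 0 0"
}}

```text
t: 9.1
tool_pos: [0.6588, -0.0087, 0.109]
tool_rot: [1.0, -0.0, -0.0, -0.0]
force: [-0.4, 0.2, -0.2]
finger_gap: 0.991
gripper_force: 0.0
```

{"api": "send_rows", "payload": {
  "motion": "0 0 -0.01 0 0 0 0; 0 0 -0.035 0 0 0 0; 0 0 -0.07 0 0 0 0; -0.02 -0.01 -0.1 0 0 0 0; -0.05 -0.02 -0.1 0 0 0 0"
}}

```text
t: 9.72
tool_pos: [0.6097, 0.0114, 0.2122]
tool_rot: [1.0, -0.0, 0.003, 0.0]
force: [-0.3, 0.0, -0.8]
finger_gap: 1.001
gripper_force: 0.0
```

{"api": "send_rows", "payload": {
  "motion": "-0.04 -0.015 0 0 0 0 0; -0.08 -0.03 0 0 0 0 0; -0.12 -0.04 0.02 0 0 0 0; -0.147 -0.0485 0.05 0 0 0 0; -0.1535 -0.0485 0.08 0 0 0 0"
}}

```text
t: 10.35
tool_pos: [0.4544, 0.0603, 0.1294]
tool_rot: [1.0, 0.0, 0.001, -0.0]
force: [0.1, 0.3, 0.7]
finger_gap: 0.998
gripper_force: 0.0
```

Run:
```python
from plant import *
from h import *
s=state();print(s['tool_pos'],s['finger_gap'],s['force'])
f=grab_frame('scene');np.savez('scene4.npz',**f)
u,v=proj(f,[[.6588,-.0087,.12]])[0].astype(int);print(u-50,v-50)
cv2.imwrite('pics/g4.png',cv2.resize(f['frame'][v-50:v+50,u-50:u+50,::-1],None,fx=6,fy=6,interpolation=cv2.INTER_CUBIC))
q=np.vstack([proj(f,np.c_[.6588+.033*np.cos(A),-.0087+.033*np.sin(A),0*A+z]) for z in(.119,.125)])
for e in(q.min(0),q.max(0)):print('flange crop',(e-[u-50,v-50]+.5)*6)
```

```text
[0.45439187 0.06029551 0.12939413] 0.9981163542373306 [0.07941967 0.25256835 0.71185667]
268 182
flange crop [212.4279522  221.42578474]
flange crop [407.01773469 388.22799251]
```

View pics/g4.png

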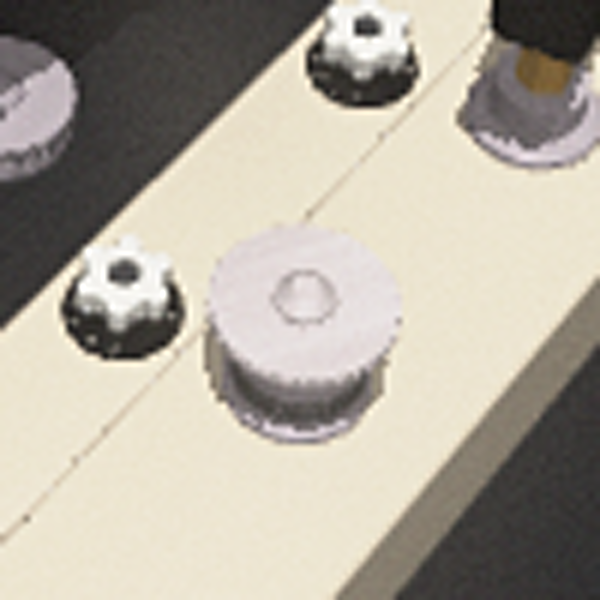

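Carrier sits level on the collar, flange outline at crop (207–401, 225–387). I compare that with the model.

Run:
```python
from h import *
f=load('scene4.npz')
def ext(p):
    q=np.vstack([proj(f,np.c_[p[0]+.033*np.cos(A),p[1]+.033*np.sin(A),0*A+z]) for z in(.119,.125)])
    a=np.r_[q.min(0),q.max(0)]; return (a-[268,182]*2+.5)*6
s=least_squares(lambda p:(ext(p)-[207,225,401,387])/6,[.6588,-.0087],x_scale=.01);print(s.x,ext(s.x))
# spigot top/foot centre read at (305,298) in crop
print(ray(f,268+305/6-.5,182+297/6-.5,.129))
c,ar=blob(f,375/1.4,279/1.4,24);print(c,ar)
```

```text
[ 0.65758287 -0.0103315 ] [206.69391134 222.40614853 401.30618895 389.32091079]
[ 0.65885464 -0.01213338]
[267.51687939 199.60998582] 506.8125
```

{"api": "send_rows", "payload": {
  "motion": "0 0.001 0.03 0 0 0 0; 0 0.001 0.07 0 0 0 0; 0 0.001 0.102 0 0 0 0; 0 0.001 0.12 0 0 0 0; 0 0.001 0.1262 0 0 0 0"
}}

```text
t: 11.02
tool_pos: [0.4558, 0.0588, 0.0029]
tool_rot: [1.0, -0.0, -0.0, 0.0]
force: [0.4, 0.3, 0.1]
finger_gap: 1.002
gripper_force: 0.0
```

{"api": "send_rows", "payload": {
  "motion": "0 0 0 0 0 0 0.3; 0 0 0 0 0 0 0.6; 0 0 0 0 0 0 1; 0 0 0 0 0 0 1; 0 0 0 0 0 0 1"
}}

```text
t: 11.65
tool_pos: [0.4558, 0.0589, 0.0035]
tool_rot: [1.0, -0.0, 0.0, -0.0]
force: [-1.0, 1.2, 6.8]
finger_gap: 0.704
gripper_force: 30.0
```

{"api": "send_rows", "payload": {
  "motion": "0 0 -0.004 0 0 0 1; 0 0 -0.015 0 0 0 1; 0 0 -0.04 0 0 0 1; 0 0 -0.08 0 0 0 1; 0.005 0.002 -0.12 0 0 0 1"
}}

```text
t: 12.28
tool_pos: [0.4597, 0.0568, 0.1245]
tool_rot: [1.0, -0.0, -0.0, 0.0]
force: [0.0, -0.1, -4.3]
finger_gap: 0.706
gripper_force: 30.0
```

{"api": "send_rows", "payload": {
  "motion": "0.02 0.007 -0.035 0 0 0 1; 0.05 0.017 -0.055 0 0 0 1; 0.085 0.028 -0.062 0 0 0 1; 0.125 0.042 -0.062 0 0 0 1; 0.16 0.053 -0.062 0 0 0 1"
}}

```text
t: 12.9
tool_pos: [0.6211, 0.0032, 0.1854]
tool_rot: [1.0, -0.0, -0.0, -0.0]
force: [-1.1, -0.0, -4.1]
finger_gap: 0.699
gripper_force: 30.0
```

{"api": "send_rows", "payload": {
  "motion": "0.025 0.008 0 0 0 0 1; 0.037 0.012 0 0 0 0 1; 0.0393 0.0129 0 0 0 0 1; 0.0393 0.0129 0 0 0 0 1; 0.0393 0.0129 0 0 0 0 1"
}}

```text
t: 13.52
tool_pos: [0.6591, -0.0088, 0.1851]
tool_rot: [1.0, -0.0, -0.0, -0.0]
force: [-0.4, 0.1, -4.9]
finger_gap: 0.702
gripper_force: 30.0
```

{"api": "send_rows", "payload": {
  "motion": "0 0 0.01 0 0 0 1; 0 0 0.023 0 0 0 1; 0 0 0.035 0 0 0 1; 0 0 0.042 0 0 0 1; 0 0 0.045 0 0 0 1"
}}

```text
t: 14.15
tool_pos: [0.6595, -0.0091, 0.1393]
tool_rot: [1.0, -0.0, -0.0, -0.0]
force: [-0.1, 0.4, -4.8]
finger_gap: 0.702
gripper_force: 30.0
```

{"api": "send_rows", "payload": {
  "motion": "0 0 0.0025 0 0 0 1; 0 0 0.005 0 0 0 1; 0 0 0.0075 0 0 0 1; 0 0 0.009 0 0 0 1; 0 0 0.0095 0 0 0 1"
}}

```text
t: 14.78
tool_pos: [0.6596, -0.0091, 0.1304]
tool_rot: [1.0, -0.0, -0.0, -0.0]
force: [-0.2, 0.1, -4.5]
finger_gap: 0.7
gripper_force: 30.0
```

{"api": "send_rows", "payload": {
  "motion": "0 0 0.0004 0 0 0 1; 0 0 0.0008 0 0 0 1; 0 0 0.0011 0 0 0 1; 0 0 0.0014 0 0 0 1; 0 0 0.0014 0 0 0 1"
}}

```text
t: 15.4
tool_pos: [0.6596, -0.0091, 0.129]
tool_rot: [1.0, -0.0, -0.0, -0.0]
force: [0.0, 0.5, -4.1]
finger_gap: 0.703
gripper_force: 30.0
```

{"api": "send_rows", "payload": {
  "motion": "0 0 0.0003 0 0 0 1; 0 0 0.0006 0 0 0 1; 0 0 0.0008 0 0 0 1; 0 0 0.001 0 0 0 1; 0 0 0.001 0 0 0 1"
}}

```text
t: 16.02
tool_pos: [0.6597, -0.0091, 0.1286]
tool_rot: [1.0, -0.0, 0.0, -0.0]
force: [-3.4, 0.6, 5.4]
finger_gap: 0.703
gripper_force: 30.0
```

{"api": "send_rows", "payload": {
  "motion": "0 0 0 0 0 0 0.4; 0 0 0 0 0 0 0.2; 0 0 0 0 0 0 0; 0 0 0 0 0 0 0; 0 0 0 0 0 0 0"
}}

```text
t: 16.65
tool_pos: [0.6597, -0.0092, 0.128]
tool_rot: [1.0, -0.0, 0.0, -0.0]
force: [-0.4, -1.2, -0.2]
finger_gap: 0.994
gripper_force: 0.0
```

{"api": "send_rows", "payload": {
  "motion": "0 0 -0.01 0 0 0 0; 0 0 -0.03 0 0 0 0; 0 0 -0.06 0 0 0 0; -0.01 0.02 -0.085 0 0 0 0; -0.03 0.06 -0.09 0 0 0 0"
}}

```text
t: 17.27
tool_pos: [0.6306, -0.069, 0.2216]
tool_rot: [1.0, 0.001, 0.002, 0.0]
force: [-0.8, -0.8, -1.3]
finger_gap: 1.004
gripper_force: 0.0
```

{"api": "send_rows", "payload": {
  "motion": "-0.02 0.05 0 0 0 0 0; -0.04 0.1 0 0 0 0 0; -0.06 0.15 0 0 0 0 0; -0.08 0.2 0 0 0 0 0; -0.098 0.25 0 0 0 0 0"
}}

```text
t: 17.9
tool_pos: [0.531, -0.3209, 0.22]
tool_rot: [1.0, -0.0, 0.001, 0.001]
force: [0.8, 0.0, -1.2]
finger_gap: 0.998
gripper_force: 0.0
```

{"api": "send_rows", "payload": {
  "motion": "-0.01 0.03 0.03 0 0 0 0; -0.0148 0.0468 0.07 0 0 0 0; -0.0148 0.0468 0.11 0 0 0 0; -0.0148 0.0468 0.135 0 0 0 0; -0.0148 0.0468 0.145 0 0 0 0"
}}

```text
t: 18.52
tool_pos: [0.5167, -0.3659, 0.073]
tool_rot: [1.0, -0.0, -0.0, -0.0]
force: [-0.2, -0.2, 0.1]
finger_gap: 0.998
gripper_force: 0.0
```

Run:
```python
from plant import *
from h import *
s=state();print(s['tool_pos'],s['finger_gap'],s['force'])
f=grab_frame('scene');np.savez('scene5.npz',**f);t=grab_frame('top')
u,v=proj(f,[[.6588,-.0087,.13]])[0].astype(int);print(u-33,v-50)
a=f['frame'][v-50:v+50,u-33:u+33,::-1]
u,v=proj(f,[[.5166,-.3656,.03]])[0].astype(int);print(u-33,v-50)
b=f['frame'][v-50:v+50,max(u-33,0):u+33,::-1]
cv2.imwrite('pics/g5.png',np.hstack([cv2.resize(x,None,fx=6,fy=6,interpolation=cv2.INTER_CUBIC) for x in(a,b)]))
for c,n in(((435.1,-73.9),46),((512.5,388.4),36)):
    p=proj(f,[[c[0]/1e3,c[1]/1e3,.01]])[0]; print(n,blob(f,*p,20))
q=np.vstack([proj(f,np.c_[.6588+.033*np.cos(A),-.0087+.033*np.sin(A),0*A+z]) for z in(.125,.145)])
u,v=proj(f,[[.6588,-.0087,.13]])[0].astype(int)
for e in(q.min(0),q.max(0)):print('66 crop',(e-[u-33,v-50]+.5)*6)
```

```text
[ 0.51669851 -0.36590859  0.07300681] 0.9980203983237687 [-0.16352724 -0.15674688  0.06732314]
286 179
111 284
46 (array([224.84404512, 227.2202256 ]), np.float64(297.8125))
36 (array([357.19403924, 145.70523139]), np.float64(124.25))
66 crop [105.31359849 203.53747872]
66 crop [305.90242334 396.0921986 ]
```

View pics/g5.png

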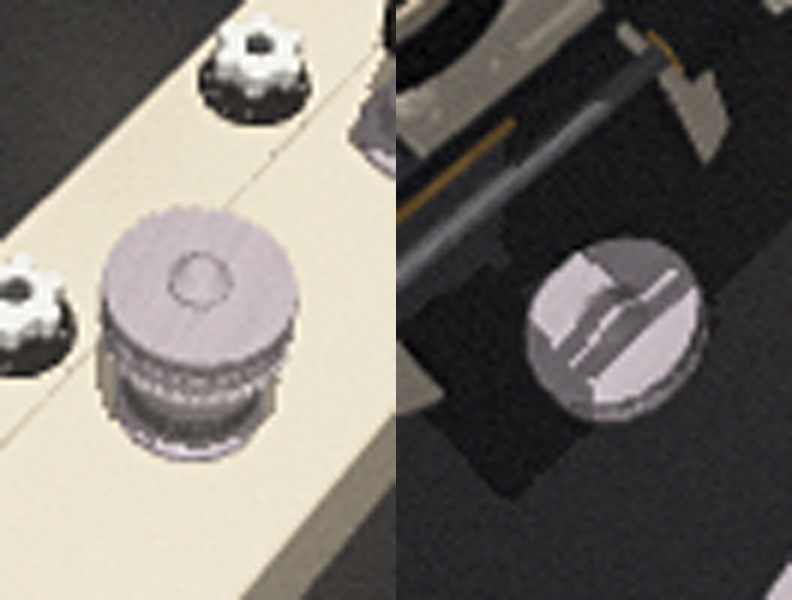

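disc66 is seated flush on the carrier (crop 101–299, 206). The fingers straddle disc56. I descend and grip.

{"api": "send_rows", "payload": {
  "motion": "0 0 0.02 0 0 0 0; 0 0 0.042 0 0 0 0; 0 0 0.06 0 0 0 0; 0 0 0.067 0 0 0 0; 0 0 0.0695 0 0 0 0"
}}

```text
t: 19.25
tool_pos: [0.5168, -0.366, 0.0034]
tool_rot: [1.0, -0.0, 0.0, 0.0]
force: [0.3, -0.3, -0.3]
finger_gap: 1.001
gripper_force: 0.0
```

{"api": "send_rows", "payload": {
  "motion": "0 0 0 0 0 0 0.3; 0 0 0 0 0 0 0.6; 0 0 0 0 0 0 1; 0 0 0 0 0 0 1; 0 0 0 0 0 0 1"
}}

```text
t: 19.88
tool_pos: [0.5167, -0.3658, 0.0037]
tool_rot: [1.0, -0.0, -0.0, -0.0]
force: [-0.8, 2.1, 1.9]
finger_gap: 0.59
gripper_force: 30.0
```

{"api": "send_rows", "payload": {
  "motion": "0 0 -0.004 0 0 0 1; 0 0 -0.015 0 0 0 1; 0 0 -0.045 0 0 0 1; 0 0 -0.09 0 0 0 1; 0.002 -0.005 -0.135 0 0 0 1"
}}

```text
t: 20.5
tool_pos: [0.5185, -0.361, 0.1404]
tool_rot: [1.0, -0.0, 0.0, 0.0]
force: [1.5, -1.1, -2.8]
finger_gap: 0.596
gripper_force: 30.0
```

{"api": "send_rows", "payload": {
  "motion": "0.008 -0.02 -0.04 0 0 0 1; 0.023 -0.055 -0.06 0 0 0 1; 0.042 -0.105 -0.066 0 0 0 1; 0.062 -0.155 -0.066 0 0 0 1; 0.082 -0.205 -0.066 0 0 0 1"
}}

```text
t: 21.12
tool_pos: [0.6011, -0.1544, 0.2054]
tool_rot: [1.0, -0.0, 0.0, 0.0]
force: [0.6, -0.5, -3.1]
finger_gap: 0.598
gripper_force: 30.0
```

{"api": "send_rows", "payload": {
  "motion": "0.02 -0.05 0 0 0 0 1; 0.038 -0.095 0 0 0 0 1; 0.052 -0.13 0 0 0 0 1; 0.058 -0.145 0 0 0 0 1; 0.0583 -0.1469 0 0 0 0 1"
}}

```text
t: 21.75
tool_pos: [0.6591, -0.0088, 0.2047]
tool_rot: [1.0, 0.0, -0.0, 0.0]
force: [0.6, -1.0, -2.3]
finger_gap: 0.594
gripper_force: 30.0
```

{"api": "send_rows", "payload": {
  "motion": "0 0 0.01 0 0 0 1; 0 0 0.022 0 0 0 1; 0 0 0.034 0 0 0 1; 0 0 0.041 0 0 0 1; 0 0 0.044 0 0 0 1"
}}

```text
t: 22.38
tool_pos: [0.659, -0.0091, 0.1599]
tool_rot: [1.0, -0.0, -0.0, -0.0]
force: [0.0, -0.8, -1.9]
finger_gap: 0.593
gripper_force: 30.0
```

.1599 → seat .1487: 11.2 mm to go.

{"api": "send_rows", "payload": {
  "motion": "0 0 0.0025 0 0 0 1; 0 0 0.005 0 0 0 1; 0 0 0.0075 0 0 0 1; 0 0 0.009 0 0 0 1; 0 0 0.0098 0 0 0 1"
}}

```text
t: 23.0
tool_pos: [0.6591, -0.009, 0.1507]
tool_rot: [1.0, -0.0, -0.0, -0.0]
force: [0.2, -0.3, -3.5]
finger_gap: 0.592
gripper_force: 30.0
```

{"api": "send_rows", "payload": {
  "motion": "0 0 0.0003 0 0 0 1; 0 0 0.0006 0 0 0 1; 0 0 0.0009 0 0 0 1; 0 0 0.0011 0 0 0 1; 0 0 0.0011 0 0 0 1"
}}

```text
t: 23.62
tool_pos: [0.6592, -0.009, 0.1497]
tool_rot: [1.0, -0.0, 0.0, 0.0]
force: [0.2, -0.1, -3.4]
finger_gap: 0.6
gripper_force: 30.0
```

{"api": "send_rows", "payload": {
  "motion": "0 0 0.0002 0 0 0 1; 0 0 0.0004 0 0 0 1; 0 0 0.0006 0 0 0 1; 0 0 0.0008 0 0 0 1; 0 0 0.0008 0 0 0 1"
}}

```text
t: 24.25
tool_pos: [0.6591, -0.009, 0.1488]
tool_rot: [1.0, -0.0, -0.0, -0.0]
force: [-0.5, -0.1, -3.1]
finger_gap: 0.599
gripper_force: 30.0
```

{"api": "send_rows", "payload": {
  "motion": "0 0 0.0002 0 0 0 1; 0 0 0.0004 0 0 0 1; 0 0 0.0006 0 0 0 1; 0 0 0.0008 0 0 0 1; 0 0 0.0008 0 0 0 1"
}}

```text
t: 24.88
tool_pos: [0.6593, -0.009, 0.1486]
tool_rot: [1.0, -0.0, 0.0, 0.0]
force: [-3.9, 0.6, 5.5]
finger_gap: 0.594
gripper_force: 30.0
```

{"api": "send_rows", "payload": {
  "motion": "0 0 0 0 0 0 0.4; 0 0 0 0 0 0 0.2; 0 0 0 0 0 0 0; 0 0 0 0 0 0 0; 0 0 0 0 0 0 0"
}}

```text
t: 25.5
tool_pos: [0.6592, -0.009, 0.148]
tool_rot: [1.0, -0.0, -0.0, 0.0]
force: [-0.7, 0.5, -0.3]
finger_gap: 0.968
gripper_force: 0.0
```

{"api": "send_rows", "payload": {
  "motion": "0 0 -0.01 0 0 0 0; 0 0 -0.03 0 0 0 0; 0 0 -0.06 0 0 0 0; -0.02 0.006 -0.08 0 0 0 0; -0.06 0.018 -0.085 0 0 0 0"
}}

```text
t: 26.12
tool_pos: [0.5996, -0.0271, 0.235]
tool_rot: [1.0, 0.0, 0.002, 0.0]
force: [0.1, -0.1, 0.2]
finger_gap: 0.998
gripper_force: 0.0
```

{"api": "send_rows", "payload": {
  "motion": "-0.045 0.013 0 0 0 0 0; -0.09 0.026 0.01 0 0 0 0; -0.13 0.038 0.04 0 0 0 0; -0.158 0.046 0.08 0 0 0 0; -0.1639 0.047 0.12 0 0 0 0"
}}

```text
t: 26.75
tool_pos: [0.4343, -0.0744, 0.1131]
tool_rot: [1.0, -0.001, 0.001, 0.0]
force: [0.3, -0.9, 1.1]
finger_gap: 1.001
gripper_force: 0.0
```

{"api": "send_rows", "payload": {
  "motion": "0 0 0.04 0 0 0 0; 0 0 0.07 0 0 0 0; 0 0 0.095 0 0 0 0; 0 0 0.107 0 0 0 0; 0 0 0.11 0 0 0 0"
}}

```text
t: 27.38
tool_pos: [0.4354, -0.074, 0.0031]
tool_rot: [1.0, -0.0, -0.0, -0.0]
force: [0.4, 0.6, 0.7]
finger_gap: 0.996
gripper_force: 0.0
```

{"api": "send_rows", "payload": {
  "motion": "0 0 0 0 0 0 0.4; 0 0 0 0 0 0 0.7; 0 0 0 0 0 0 1; 0 0 0 0 0 0 1; 0 0 0 0 0 0 1"
}}

```text
t: 28.0
tool_pos: [0.4353, -0.074, 0.0031]
tool_rot: [1.0, -0.0, 0.0, -0.0]
force: [-0.8, 0.6, 0.4]
finger_gap: 0.51
gripper_force: 0.4
```

{"api": "send_rows", "payload": {
  "motion": "0 0 0 0 0 0 1; 0 0 -0.004 0 0 0 1; 0 0 -0.015 0 0 0 1; 0 0 -0.045 0 0 0 1; 0 0 -0.09 0 0 0 1"
}}

```text
t: 28.62
tool_pos: [0.4345, -0.0738, 0.094]
tool_rot: [1.0, -0.0, -0.001, -0.0]
force: [1.4, -0.7, -0.6]
finger_gap: 0.485
gripper_force: 30.0
```

{"api": "send_rows", "payload": {
  "motion": "0.005 -0.001 -0.045 0 0 0 1; 0.02 -0.006 -0.085 0 0 0 1; 0.05 -0.015 -0.115 0 0 0 1; 0.09 -0.026 -0.128 0 0 0 1; 0.135 -0.039 -0.128 0 0 0 1"
}}

```text
t: 29.25
tool_pos: [0.5716, -0.0347, 0.2233]
tool_rot: [1.0, -0.0, 0.001, 0.0]
force: [-0.6, -0.0, -1.5]
finger_gap: 0.489
gripper_force: 30.0
```

{"api": "send_rows", "payload": {
  "motion": "0.04 -0.012 0 0 0 0 1; 0.07 -0.02 0 0 0 0 1; 0.085 -0.025 0 0 0 0 1; 0.0889 -0.026 0 0 0 0 1; 0.0889 -0.026 0 0 0 0 1"
}}

```text
t: 29.88
tool_pos: [0.6587, -0.0091, 0.2212]
tool_rot: [1.0, -0.0, -0.0, 0.0]
force: [-0.6, -0.5, -2.4]
finger_gap: 0.487
gripper_force: 30.0
```

Run:
```python
from plant import *
from h import *
s=state();print(s['tool_pos'],s['finger_gap'],s['force'])
f=grab_frame('scene')
u,v=proj(f,[[.6588,-.0087,.18]])[0].astype(int);print(u-50,v-50)
cv2.imwrite('pics/g6.png',cv2.resize(f['frame'][v-50:v+50,u-50:u+50,::-1],None,fx=6,fy=6,interpolation=cv2.INTER_CUBIC))
```

```text
[ 0.65866345 -0.0091371   0.22123531] 0.4865311833392676 [-0.55661826 -0.50477145 -2.39906788]
271 164
```

View pics/g6.png

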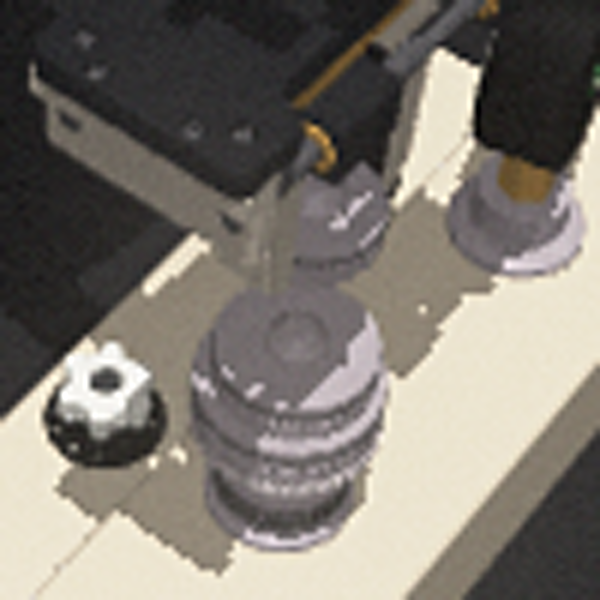

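disc46 is held level above the stack (crop 335,230), and disc56 is flush and centred at (300,340). Next I lower it.

{"api": "send_rows", "payload": {
  "motion": "0 0 0.01 0 0 0 1; 0 0 0.022 0 0 0 1; 0 0 0.034 0 0 0 1; 0 0 0.041 0 0 0 1; 0 0 0.043 0 0 0 1"
}}

```text
t: 30.55
tool_pos: [0.659, -0.009, 0.1774]
tool_rot: [1.0, -0.0, -0.0, -0.0]
force: [0.3, 0.2, -1.1]
finger_gap: 0.49
gripper_force: 30.0
```

{"api": "send_rows", "payload": {
  "motion": "0 0 0.0025 0 0 0 1; 0 0 0.005 0 0 0 1; 0 0 0.0075 0 0 0 1; 0 0 0.009 0 0 0 1; 0 0 0.0095 0 0 0 1"
}}

```text
t: 31.18
tool_pos: [0.6591, -0.0091, 0.1685]
tool_rot: [1.0, -0.0, -0.0, 0.0]
force: [0.1, 1.1, -1.1]
finger_gap: 0.49
gripper_force: 30.0
```

{"api": "send_rows", "payload": {
  "motion": "0 0 0.0003 0 0 0 1; 0 0 0.0006 0 0 0 1; 0 0 0.0009 0 0 0 1; 0 0 0.0011 0 0 0 1; 0 0 0.0011 0 0 0 1"
}}

```text
t: 31.8
tool_pos: [0.6591, -0.009, 0.1674]
tool_rot: [1.0, -0.0, 0.0, -0.0]
force: [-0.3, -0.6, -1.4]
finger_gap: 0.486
gripper_force: 30.0
```

{"api": "send_rows", "payload": {
  "motion": "0 0 0.0002 0 0 0 1; 0 0 0.0004 0 0 0 1; 0 0 0.0006 0 0 0 1; 0 0 0.0008 0 0 0 1; 0 0 0.0008 0 0 0 1"
}}

```text
t: 32.42
tool_pos: [0.6591, -0.009, 0.1666]
tool_rot: [1.0, -0.0, -0.0, -0.0]
force: [-0.4, 0.1, -0.4]
finger_gap: 0.489
gripper_force: 30.0
```

{"api": "send_rows", "payload": {
  "motion": "0 0 0.0002 0 0 0 1; 0 0 0.0004 0 0 0 1; 0 0 0.0006 0 0 0 1; 0 0 0.0007 0 0 0 1; 0 0 0.0007 0 0 0 1"
}}

```text
t: 33.05
tool_pos: [0.6592, -0.009, 0.1661]
tool_rot: [1.0, -0.0, 0.0, -0.0]
force: [-0.2, 0.3, 0.3]
finger_gap: 0.49
gripper_force: 30.0
```

{"api": "send_rows", "payload": {
  "motion": "0 0 0.0001 0 0 0 1; 0 0 0.0003 0 0 0 1; 0 0 0.0005 0 0 0 1; 0 0 0.0005 0 0 0 1; 0 0 0.0005 0 0 0 1"
}}

```text
t: 33.67
tool_pos: [0.6593, -0.009, 0.1661]
tool_rot: [1.0, -0.0, 0.0, 0.0]
force: [-2.6, 0.8, 5.7]
finger_gap: 0.488
gripper_force: 30.0
```

{"api": "send_rows", "payload": {
  "motion": "0 0 0 0 0 0 0.4; 0 0 0 0 0 0 0.2; 0 0 0 0 0 0 0; 0 0 0 0 0 0 0; 0 0 0 0 0 0 0"
}}

```text
t: 34.3
tool_pos: [0.6591, -0.009, 0.1654]
tool_rot: [1.0, -0.0, -0.0, 0.0]
force: [-0.2, 0.4, 0.1]
finger_gap: 0.971
gripper_force: 0.0
```

{"api": "send_rows", "payload": {
  "motion": "0 0 -0.01 0 0 0 0; 0 0 -0.03 0 0 0 0; 0 0 -0.06 0 0 0 0; -0.012 -0.02 -0.075 0 0 0 0; -0.03 -0.06 -0.08 0 0 0 0"
}}

```text
t: 34.92
tool_pos: [0.6287, 0.0516, 0.2466]
tool_rot: [1.0, -0.001, 0.001, -0.0]
force: [0.0, 0.3, -0.3]
finger_gap: 0.997
gripper_force: 0.0
```

{"api": "send_rows", "payload": {
  "motion": "-0.02 -0.05 0 0 0 0 0; -0.04 -0.105 0 0 0 0 0; -0.06 -0.16 0 0 0 0 0; -0.08 -0.215 0 0 0 0 0; -0.1 -0.27 0 0 0 0 0"
}}

```text
t: 35.55
tool_pos: [0.5272, 0.3233, 0.2457]
tool_rot: [1.0, 0.0, -0.0, -0.0]
force: [0.0, 0.2, -0.5]
finger_gap: 1.002
gripper_force: 0.0
```

{"api": "send_rows", "payload": {
  "motion": "-0.01 -0.04 0.03 0 0 0 0; -0.0165 -0.0673 0.07 0 0 0 0; -0.0165 -0.0673 0.115 0 0 0 0; -0.0165 -0.0673 0.15 0 0 0 0; -0.0165 -0.0673 0.175 0 0 0 0"
}}

```text
t: 36.17
tool_pos: [0.511, 0.3886, 0.0689]
tool_rot: [1.0, 0.0, -0.001, 0.0]
force: [0.6, 0.8, -0.1]
finger_gap: 1.0
gripper_force: 0.0
```

Run:
```python
from plant import *
from h import *
s=state();print(s['tool_pos'],s['finger_gap'],s['force'])
f=grab_frame('scene')
im=[]
for p in([.6588,-.0087,.15],[.5125,.3884,.03]):
    u,v=proj(f,[p])[0].astype(int);u=min(u,526);print(u-33,v-50)
    im.append(cv2.resize(f['frame'][v-50:v+50,u-33:u+33,::-1],None,fx=6,fy=6,interpolation=cv2.INTER_CUBIC))
cv2.imwrite('pics/g7.png',np.hstack(im))
```

```text
[0.51098673 0.38861424 0.06888267] 1.0003140484526591 [ 0.60006114  0.75798705 -0.12678665]
287 173
325 89
```

View pics/g7.png

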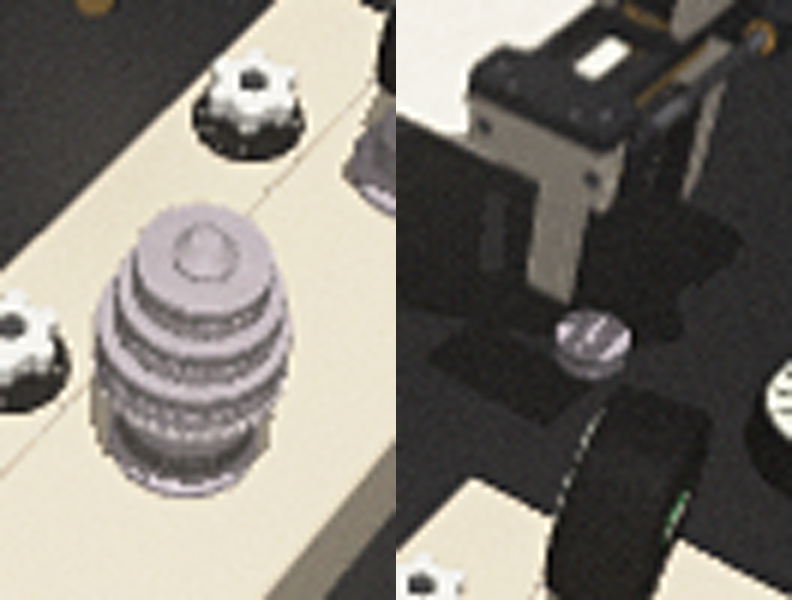

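The stack is level and concentric (crop 205,250), and the fingers are above disc36 (593,335).

{"api": "send_rows", "payload": {
  "motion": "0 0 0.02 0 0 0 0; 0 0 0.042 0 0 0 0; 0 0 0.058 0 0 0 0; 0 0 0.064 0 0 0 0; 0 0 0.0665 0 0 0 0"
}}

```text
t: 36.85
tool_pos: [0.5129, 0.3884, 0.0038]
tool_rot: [1.0, -0.0, 0.0, -0.0]
force: [0.4, 0.0, 0.3]
finger_gap: 1.001
gripper_force: 0.0
```

{"api": "send_rows", "payload": {
  "motion": "0 0 0 0 0 0 0.4; 0 0 0 0 0 0 0.8; 0 0 0 0 0 0 1; 0 0 0 0 0 0 1; 0 0 0 0 0 0 1"
}}

```text
t: 37.48
tool_pos: [0.5128, 0.3883, 0.004]
tool_rot: [1.0, -0.0, 0.0, -0.0]
force: [1.1, 0.1, -0.6]
finger_gap: 0.511
gripper_force: 0.0
```

{"api": "send_rows", "payload": {
  "motion": "0 0 0 0 0 0 1; 0 0 0 0 0 0 1; 0 0 0 0 0 0 1; 0 0 0 0 0 0 1; 0 0 0 0 0 0 1"
}}

```text
t: 38.1
tool_pos: [0.5128, 0.3883, 0.004]
tool_rot: [1.0, -0.0, 0.0, -0.0]
force: [0.2, 0.1, 0.4]
finger_gap: 0.381
gripper_force: 30.0
```

{"api": "send_rows", "payload": {
  "motion": "0 0 -0.004 0 0 0 1; 0 0 -0.018 0 0 0 1; 0 0 -0.05 0 0 0 1; 0 0 -0.1 0 0 0 1; 0.002 0.005 -0.15 0 0 0 1"
}}

```text
t: 38.72
tool_pos: [0.5146, 0.3834, 0.1564]
tool_rot: [1.0, 0.0, 0.0, -0.0]
force: [0.5, 0.4, -0.1]
finger_gap: 0.376
gripper_force: 30.0
```

{"api": "send_rows", "payload": {
  "motion": "0.006 0.015 -0.045 0 0 0 1; 0.02 0.055 -0.075 0 0 0 1; 0.038 0.105 -0.086 0 0 0 1; 0.058 0.158 -0.086 0 0 0 1; 0.078 0.212 -0.086 0 0 0 1"
}}

```text
t: 39.35
tool_pos: [0.593, 0.1696, 0.2413]
tool_rot: [1.0, -0.0, 0.001, -0.0]
force: [1.0, 0.4, -0.7]
finger_gap: 0.375
gripper_force: 30.0
```

{"api": "send_rows", "payload": {
  "motion": "0.02 0.055 0 0 0 0 1; 0.04 0.105 0 0 0 0 1; 0.056 0.15 0 0 0 0 1; 0.065 0.175 0 0 0 0 1; 0.0663 0.1803 0 0 0 0 1"
}}

```text
t: 39.98
tool_pos: [0.6591, -0.0104, 0.2406]
tool_rot: [1.0, -0.001, 0.0, 0.0]
force: [0.2, 0.8, -0.9]
finger_gap: 0.376
gripper_force: 30.0
```

{"api": "send_rows", "payload": {
  "motion": "0 0 0.01 0 0 0 1; 0 0 0.022 0 0 0 1; 0 0 0.034 0 0 0 1; 0 0 0.042 0 0 0 1; 0 0 0.045 0 0 0 1"
}}

```text
t: 40.6
tool_pos: [0.6587, -0.0088, 0.1942]
tool_rot: [1.0, -0.0, -0.0, -0.0]
force: [-0.2, -0.8, -1.0]
finger_gap: 0.377
gripper_force: 30.0
```

.194 → .183: 11 mm to go.

{"api": "send_rows", "payload": {
  "motion": "0 0 0.0025 0 0 0 1; 0 0 0.005 0 0 0 1; 0 0 0.0075 0 0 0 1; 0 0 0.009 0 0 0 1; 0 0 0.0095 0 0 0 1"
}}

```text
t: 41.22
tool_pos: [0.6589, -0.009, 0.1854]
tool_rot: [1.0, -0.0, -0.0, -0.0]
force: [-0.4, -0.2, -0.6]
finger_gap: 0.38
gripper_force: 30.0
```

{"api": "send_rows", "payload": {
  "motion": "0 0 0.0003 0 0 0 1; 0 0 0.0006 0 0 0 1; 0 0 0.0009 0 0 0 1; 0 0 0.0011 0 0 0 1; 0 0 0.0011 0 0 0 1"
}}

```text
t: 41.85
tool_pos: [0.6589, -0.009, 0.1843]
tool_rot: [1.0, -0.0, -0.0, -0.0]
force: [-0.2, 0.4, -0.4]
finger_gap: 0.376
gripper_force: 30.0
```

{"api": "send_rows", "payload": {
  "motion": "0 0 0.0002 0 0 0 1; 0 0 0.0004 0 0 0 1; 0 0 0.0006 0 0 0 1; 0 0 0.0006 0 0 0 1; 0 0 0.0006 0 0 0 1"
}}

```text
t: 42.48
tool_pos: [0.6589, -0.009, 0.1837]
tool_rot: [1.0, -0.0, 0.0, 0.0]
force: [0.3, 0.7, -1.1]
finger_gap: 0.377
gripper_force: 30.0
```

{"api": "send_rows", "payload": {
  "motion": "0 0 0.0002 0 0 0 1; 0 0 0.0004 0 0 0 1; 0 0 0.0006 0 0 0 1; 0 0 0.0008 0 0 0 1; 0 0 0.0008 0 0 0 1"
}}

```text
t: 43.1
tool_pos: [0.659, -0.009, 0.1829]
tool_rot: [1.0, -0.0, 0.0, -0.0]
force: [0.5, 0.5, -0.9]
finger_gap: 0.379
gripper_force: 30.0
```

{"api": "send_rows", "payload": {
  "motion": "0 0 0.0001 0 0 0 1; 0 0 0.0003 0 0 0 1; 0 0 0.0005 0 0 0 1; 0 0 0.0005 0 0 0 1; 0 0 0.0005 0 0 0 1"
}}

```text
t: 43.72
tool_pos: [0.6591, -0.0091, 0.1829]
tool_rot: [1.0, -0.0, 0.0, 0.0]
force: [-1.5, 0.0, 5.4]
finger_gap: 0.377
gripper_force: 30.0
```

Contact at exactly the seat height. Release, rise and back away for a check.

{"api": "send_rows", "payload": {
  "motion": "0 0 0 0 0 0 0.5; 0 0 0 0 0 0 0.3; 0 0 0 0 0 0 0.1; 0 0 0 0 0 0 0; 0 0 0 0 0 0 0"
}}

```text
t: 44.35
tool_pos: [0.659, -0.0091, 0.1824]
tool_rot: [1.0, -0.0, -0.0, -0.0]
force: [0.3, -1.1, 0.0]
finger_gap: 0.865
gripper_force: 0.0
```

{"api": "send_rows", "payload": {
  "motion": "0 0 -0.01 0 0 0 0; 0 0 -0.03 0 0 0 0; 0 0 -0.06 0 0 0 0; -0.02 0.01 -0.075 0 0 0 0; -0.06 0.04 -0.08 0 0 0 0"
}}

```text
t: 44.98
tool_pos: [0.5992, -0.0488, 0.264]
tool_rot: [1.0, 0.001, 0.001, 0.0]
force: [0.3, -1.1, -0.0]
finger_gap: 1.003
gripper_force: 0.0
```

{"api": "send_rows", "payload": {
  "motion": "-0.04 0.04 0 0 0 0 0; -0.08 0.08 0 0 0 0 0; -0.12 0.12 0 0 0 0 0; -0.15 0.16 0 0 0 0 0; -0.17 0.18 0 0 0 0 0"
}}

```text
t: 45.6
tool_pos: [0.4277, -0.2306, 0.2634]
tool_rot: [1.0, -0.001, 0.001, 0.0]
force: [-0.4, 1.5, 0.2]
finger_gap: 0.998
gripper_force: 0.0
```

Run:
```python
from plant import *
from h import *
f=grab_frame('scene')
cv2.imwrite('pics/end.png',cv2.resize(f['frame'][:,:,::-1],(784,588),interpolation=cv2.INTER_CUBIC))
```

```text
(no output)
```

View pics/end.png

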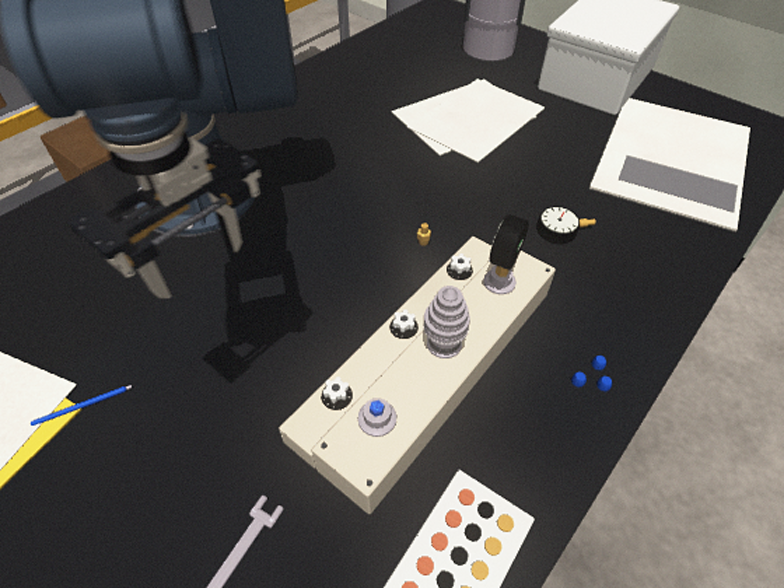

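The full stack stands level on the column (447,320). The fitting (424,234), loose gauge (560,222) and spanner are where they were.

```bash
python3 -c "
from plant import *
print(sign_off())"
```

```text
the job is handed in; nothing more can be done
None
```

The carrier and all four weights are stacked in order on the piston column, each set down gently at its seat height and looking level in the final picture, the brass fitting, loose gauge and spanner look unmoved, and the job was handed in at about 46 s; no verdict came back.

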